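# Shim the rocking counting scale

## Task

The counting scale on the assembly bench rocks, because its front left foot (as the robot sees it) is too short and hangs clear of the bench. With the fingertips, push the loose wedge shim along the bench, thin end first, under that foot until that corner has been raised and the scale stands level and can rock no more, and leave the wedge there. Only push the wedge, never pick it up; keep the robot off the scale, and leave the flat spacer and everything else where they are.

Things in the scene. Friction and masses are not known exactly. Their poses are not given: they have to be found in the camera images.
- scale: white counting scale, 3 kg, 230 (x) x 210 (y) mm, body 26 to 60 mm above the bench, pan with parts tray up to 90 mm, rear display pod to 135 mm. Origin: on the bench under its centre; this frame stays level. x points from its front (robot side, front face at x = -115 mm) to its rear, y to its left. Feet at x = +-95, y = +-85 mm; front right and rear left ones are fixed to the bench.
- rock (a joint): rocking angle (rad) of the scale's upper body about the line through its front right and rear left feet: 0 = level, rear right foot down on the bench, a hard stop; 0.051 = front left corner sunk onto a stop pin under the body, as at the start. Its own weight, no spring, puts about 2 N (+-30 %) on the front left foot.
- short_foot (a point): lowest point of the short front left foot, a black rubber ball of 24 mm diameter on a thin steel stem, 20 mm behind the scale's front face. About 3.5 mm above the bench with the corner sunk, 10 mm when the scale is level. Its axes are those of the rocking upper body.
- wedge: loose grey wedge shim, 100 mm long (x), 30 mm wide (y), 70 g; top slopes evenly from 22 mm at the ribbed heel (-x end, upright face) to 2 mm at the toe (+x end, starts turned roughly to the scale). Origin: centre of its underside, x to the toe. Under the foot it slides at 4 to 18 N of push; level comes with its toe 40 mm past the foot, where it jams; it does not slip back.
- spacer: loose grey plastic flat square spacer plate, 60 x 60 x 12 mm, not needed. Origin: centre of its underside. It and the wedge lie one on the left, one on the right, in front of the scale.
- vial_left: clear glass vial with gold cap, 30 mm diameter, 72 mm high, stands left of the scale; origin: centre of its underside
- vial_right: the same vial, stands right of the scale; origin: centre of its underside
- jar: white cream jar with gold lid, 52 mm diameter, 45 mm high; origin: centre of its underside
- tape: cardboard-coloured ring of tape lying flat, 90 mm outer diameter, 22 mm high; origin: centre of its underside
- screwdriver: screwdriver lying on the bench to the left, 170 mm long; origin: middle of its underside

How it is judged:
By the outcome, as a careful person would: the job done as asked, in the order asked, and still so for the second after the job is handed in, with the robot touching nothing.
It also fails if it takes over 54 s, if anything falls off the work surface, if the arm or the gripper's body presses on something with over 40 N, if the wrist force passes 120 N, or if a joint passes its speed limit or range.

## Robot

A 7-joint arm with a two-finger parallel gripper is mounted at the origin on the work surface. World frame = base frame: x ahead of the robot, y to its left, z up, the work surface at z = 0. Lengths are in m, angles in rad, forces in N, time in s.
With the tool pointing down it reaches from about 0.425 to 0.875 m from the base axis. Payload 4.7 kg.
Tool frame: the origin (TCP) lies on the mounting face of the last link; the fingertips stand 182 mm ahead of it and the grasp point (between the pads) lies ahead of it (ctrl.grip_point_offset is the z of the grasp point in the tool frame, in m); z points along the fingers, y is the line along which they close (so a half turn about z gives the same grasp; the last joint's range is limited). The gripper opens to 87 mm and grips with 3 to 60 N. Pads are 19 mm wide; open, the fingers measure 117 mm over their backs; the gripper's body (75 mm by 190 mm) begins 51 mm behind the grasp point.
Start: joints at [1.171, 0.321, -0.07, 1.45, 0.023, 1.371, -0.057], TCP at [0.261, -0.595, 0.405] pointing down, gripper open.
Joint ranges: [-2.86, 2.86], [-0.3, 2.09], [-1.38, 1.24], [0.06, 2.45], [-1.56, 4.7], [0.09, 2.05], [-2.69, 2.69]. Speed limits (rad/s): [2.57, 2.57, 3.14, 3.14, 3.14, 3.14, 3.14].

## Interface

Orientations are given as a rotation vector (axis times angle).
In Python, from bench import ctrl gives the robot as it stands.
- The arm moves only by the tool pendant, called after "Emit:" as name(argument=value, ...) on one line, values as JSON. Schema: {"type":"object","properties":{"increments":{"type":"object","properties":{"tx":{"type":"array","items":{"type":"number"},"minItems":1,"maxItems":20},"ty":{"type":"array","items":{"type":"number"},"minItems":1,"maxItems":20},"tz":{"type":"array","items":{"type":"number"},"minItems":1,"maxItems":20},"yaw":{"type":"array","items":{"type":"number"},"minItems":1,"maxItems":20},"jaw":{"type":"array","items":{"type":"number"},"minItems":1,"maxItems":20}},"additionalProperties":false,"required":["tx","ty","tz","yaw","jaw"]},"grip_force":{"type":"number"},"only":{"type":"string"},"quiet":{"type":"boolean"},"lines":{"type":"string"}},"required":["increments"],"additionalProperties":false}. increments is an object with one list for each field, all of the same length, 1 to 20, a row being the entries at one place: tx, ty, tz (the shift in a scale on which 1.0 is 1 m), yaw (a turn about the tool's z in normalised numbers (1 is 2 rad)), jaw (the opening from 0.0 (shut) to 1.0 (fully open)); each row is the pose to reach, as a shift and turn from the pose commanded when the call began, along the tool's axes at that moment; what a row does not reach only later rows make up. A row lasts 1/10 s, in which the tool goes at most 0.05 m and 0.15 rad, less where a joint would pass 70% of its speed; a pose out of reach is approached as far as the arm can. The fingers move at their own pace and stop on an object; grip_force is the grip in N (left out, the last holds). Time passes only in rows, so rows that do not move let the fingers close. The tool returns the time, the measured TCP pose, the force, the opening and the grip force at its end. only (a regular expression) keeps the lines of the reply that match it, lines (a string "A,B") keeps lines A to B, and quiet returns only ok. Input that does not fit is refused with a message, and nothing moves.
- ctrl.get_state(): the state, without advancing time (a new reading comes with each control period).
- ctrl.get_image(name): name is "side" or "top" or "wrist"; returns (picture, depth): 480x640x3 uint8, red, green, blue; 480x640 float32, m along the optical axis (not along the pixel's ray), 0 where there is no reading.
- ctrl.camera_model(name): a dict with "vertical_fov" (degrees; the focal length in pixels is half the picture's height over the tangent of half this angle, whatever the lens; pixels are square), "cx", "cy" (the principal point, pixels), "rvec" (rotation vector, rad) and "tvec" (3), from world to camera coordinates, as OpenCV has them; the wrist camera has in their place "hand_eye" (4x4, takes a point from camera to tool coordinates, whose origin is the TCP and whose axes are the flange's). Camera axes: x right, y down, z forward; pixel columns grow to the right and rows downward; lengths in m; the calibration is good to about 2 mm. A picture is of the moment at which its call begins: read the wrist's pose just before it. camera_model takes no time and is no camera call.
- ctrl.close_job(): hands the job in; it is judged then, once.
The state is a dict: "time": time; "joint_positions": joint angles; "qd": joint speeds; "joint_torque": joint torques, N m; "position": TCP position; "tool_rot": TCP orientation; "ft_force": force on the tool from outside, world axes, zero at the start; "torque": the same for the moment, N m; "grip_width": opening from 0.0 (shut) to 1.0 (fully open); "grip_force": force on a finger pad.
Only numpy, scipy, OpenCV 4.12 (cv2) and the standard library are available. Lean on these libraries where they do the work, as an engineer would, in place of code of your own. Each camera call takes 0.05 s, during which the arm holds its last target. There are 200 camera calls.

## Working session

There is one attempt and no reset: what is moved stays moved. The work goes in short steps, Python scripts to look and compute and a tool call to move; the robot and the scene stay as the last step left them, time stands still between calls to the robot, and variables do not carry over. Pictures are saved under pics/ and viewed, at most 10 in all, crops included, and the job is handed in when it is done.

```bash
mkdir -p pics; ls; python3 - <<'E'
from bench import ctrl
import cv2,numpy as np
s=ctrl.get_state();print(s['time'],s['position'],s['tool_rot'],s['grip_width'],ctrl.grip_point_offset)
for n in("top","side"):
    im,d=ctrl.get_image(n);cv2.imwrite(f'pics/{n}1.png',im[...,::-1]);np.savez(f'{n}1.npz',im=im,d=d)
    print(ctrl.camera_model(n),(d>0).mean())
print(ctrl.camera_model("wrist"))
E
```

```text
pics
0.0 [ 0.26125858 -0.5949483   0.40365409] [-3.07277018e+00 -6.45066397e-01  7.52965327e-04] 0.9996463328900804 0.1635
{'vertical_fov': 48.671766146268794, 'cx': 325.9051658148433, 'cy': 250.49534849785468, 'rvec': array([ 2.11674257, -2.11346977,  0.19183778]), 'tvec': array([0.0019763 , 0.62561152, 1.13172931])} 0.995947265625
{'vertical_fov': 51.50070392037131, 'cx': 323.76287469720575, 'cy': 240.24475581761806, 'rvec': array([ 2.356601  , -0.09175704,  0.03482802]), 'tvec': array([-0.6151222 ,  0.06206059,  0.99006665])} 0.9961881510416667
{'vertical_fov': 64.29125540692182, 'cx': 318.86699424171354, 'cy': 242.35868077501453, 'hand_eye': array([[ 8.00023394e-05, -9.67448789e-01, -2.53066858e-01,
         7.02226786e-02],
       [ 9.99999997e-01,  7.76559935e-05,  1.92602947e-05,
         1.55881491e-03],
       [ 1.01880948e-06, -2.53066859e-01,  9.67448792e-01,
         2.14292899e-02],
       [ 0.00000000e+00,  0.00000000e+00,  0.00000000e+00,
         1.00000000e+00]])}
```

View pics/top1.png

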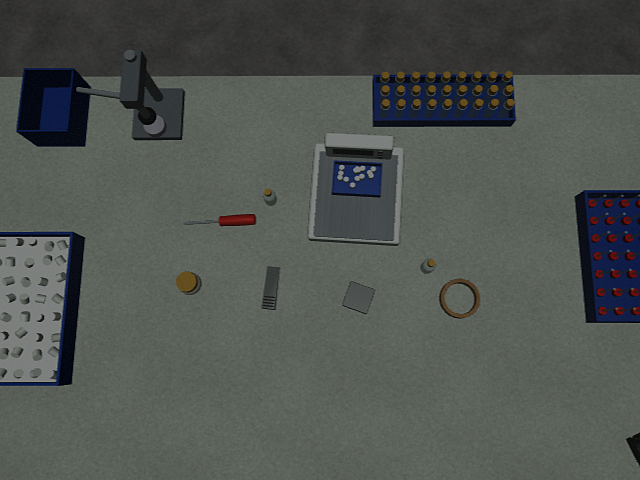

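View pics/side1.png

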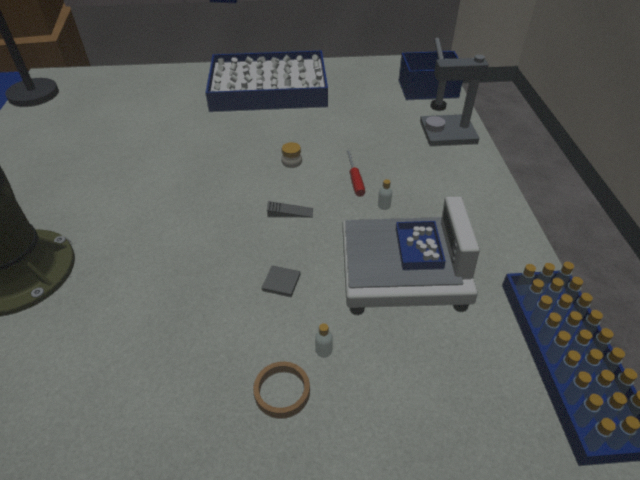

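The top view shows the scale at about (355,190), its front face at row 240, front left corner (310,238). The wedge is at (271,288), heel at the bottom (269,308), toe at the top (273,267), and the spacer at (359,297). The left vial is at (269,196) and the screwdriver at (220,220). The side view agrees: the wedge runs from its heel at (268,209) to its toe at (313,212).

```bash
cat > h.py <<'E'
import cv2,numpy as np
from bench import ctrl
from scipy.spatial.transform import Rotation as R
def cam(n,s=None):
    m=ctrl.camera_model(n);f=240/np.tan(np.radians(m['vertical_fov']/2))
    if 'rvec' in m:
        r=cv2.Rodrigues(m['rvec'])[0];T=np.eye(4);T[:3,:3]=r.T;T[:3,3]=-r.T@m['tvec']
    else:
        W=np.eye(4);W[:3,:3]=R.from_rotvec(s['tool_rot']).as_matrix();W[:3,3]=s['position'];T=W@m['hand_eye']
    return f,m['cx'],m['cy'],T   # T: camera to world
def ray(c,u,v):
    f,cx,cy,T=c;return T[:3,3],T[:3,:3]@np.array([(u-cx)/f,(v-cy)/f,1])
def atz(c,u,v,z):
    o,d=ray(c,u,v);return o+d*(z-o[2])/d[2]
def cloud(c,d):
    f,cx,cy,T=c;v,u=np.mgrid[:480,:640]
    return np.stack([(u-cx)/f*d,(v-cy)/f*d,d],-1)@T[:3,:3].T+T[:3,3]
def tri(c1,p1,c2,p2):
    (o1,d1),(o2,d2)=ray(c1,*p1),ray(c2,*p2)
    t=np.linalg.lstsq(np.c_[d1,-d2],o2-o1,rcond=None)[0]
    a,b=o1+t[0]*d1,o2+t[1]*d2;return (a+b)/2,np.linalg.norm(a-b)
E
python3 - <<'E'
from h import *
np.set_printoptions(precision=4,suppress=True)
for n in('top','side'):
    z=np.load(n+'1.npz');c=cam(n);P=cloud(c,z['d'])
    fl=P[(P[...,0]>.4)&(P[...,0]<.6)&(abs(P[...,1])<.3)];print(n,'floor z pct',np.percentile(fl[:,2],[5,50,95]),c[3][:3,3])
    boxes={'top':{'wedge':(255,258,290,318),'spacer':(335,275,385,320),'vialL':(258,182,282,210),'scale':(300,130,410,250)},
     'side':{'wedge':(260,195,322,225),'spacer':(255,258,308,302),'scale':(340,195,480,310)}}[n]
    for k,(a,b,e,f) in boxes.items():
        Q=P[b:f,a:e].reshape(-1,3);h=Q[Q[:,2]>(.006 if k!='scale' else .05)]
        if k=='scale':h=h[h[:,2]<.075]
        r=cv2.minAreaRect(h[:,:2].astype(np.float32)*1000);print(k,len(h),h.min(0),h.max(0),r)
t,s=cam('top'),cam('side')
print('heel?',tri(t,(270,308),s,(268,208)),'toe?',tri(t,(273,267),s,(313,212)))
print('corner FL',tri(t,(310,240),s,(345,221)),'FR',tri(t,(399,244),s,(347,296)))
for n in('top','side'):
    im=np.load(n+'1.npz')['im'][...,::-1]
    a=(250,225,330,315) if n=='top' else (260,185,360,245)
    cv2.imwrite(f'pics/{n}c.png',cv2.resize(im[a[1]:a[3],a[0]:a[2]],None,fx=6,fy=6,interpolation=2))
E
```

```text
top floor z pct [-0.003   0.0011  0.0122] [ 0.3976 -0.011   1.2305]
wedge 514 [ 0.3976 -0.011   0.006 ] [0.6155 0.1639 1.2305] ((495.257568359375, 95.77350616455078), (270.74884033203125, 102.38365173339844), 26.839492797851562)
spacer 715 [ 0.3976 -0.1293  0.006 ] [ 0.5781 -0.011   1.2305] ((487.55279541015625, -71.68173217773438), (107.82649230957031, 188.33966064453125), 85.80496978759766)
vialL 196 [ 0.3976 -0.011   0.006 ] [0.8043 0.1583 1.2305] ((597.3582763671875, 81.27793884277344), (436.8345642089844, 53.86354064941406), 17.768598556518555)
scale 6334 [ 0.6417 -0.176   0.05  ] [0.8833 0.0463 0.075 ] ((762.4017333984375, -64.7563705444336), (209.9935302734375, 230.11363220214844), 86.22130584716797)
side floor z pct [-0.0013  0.001   0.0141] [ 0.5646 -0.7002  0.7439]
wedge 452 [ 0.501  -0.7002  0.006 ] [0.5979 0.1507 0.7439] ((533.4155883789062, -274.3952331542969), (848.4297485351562, 96.87347412109375), 87.68122100830078)
spacer 812 [ 0.4901 -0.7002  0.0061] [ 0.5646 -0.0347  0.7439] ((527.3545532226562, -367.4920349121094), (74.15726470947266, 665.5091552734375), 0.03719675540924072)
scale 7006 [ 0.6441 -0.1813  0.05  ] [0.8742 0.0429 0.075 ] ((764.8117065429688, -68.37543487548828), (213.0171661376953, 229.61465454101562), 85.98723602294922)
heel? (array([0.502 , 0.1312, 0.017 ]), np.float64(0.0036843966836393903)) toe? (array([0.6003, 0.1282, 0.0005]), np.float64(0.005055964111875298))
corner FL (array([0.658 , 0.0398, 0.0495]), np.float64(0.011680626567308495)) FR (array([ 0.6431, -0.1613,  0.0596]), np.float64(0.004631225796309056))
```

View pics/topc.png

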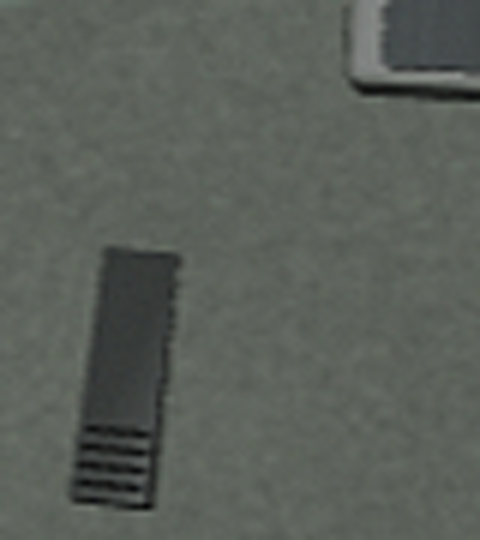

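```bash
python3 - <<'E'
from h import *
np.set_printoptions(precision=4,suppress=True)
for n in('top','side'):
    z=np.load(n+'1.npz');c=cam(n);P=cloud(c,z['d']);ok=z['d']>0
    B={'wedge':(.45,.65,.08,.18,.005,.04),'spacer':(.45,.6,-.14,0,.006,.04),'vialL':(.66,.8,.08,.18,.02,.1),'scale':(.6,.9,-.2,.08,.05,.075)}
    for k,b in B.items():
        m=ok&(P[...,0]>b[0])&(P[...,0]<b[1])&(P[...,1]>b[2])&(P[...,1]<b[3])&(P[...,2]>b[4])&(P[...,2]<b[5])
        q=P[m];(cx,cy),(w,h),a=cv2.minAreaRect(q[:,:2].astype(np.float32)*1000)
        print(n,k,len(q),np.percentile(q[:,2],[5,95]),round(cx),round(cy),round(w),round(h),round(a,1))
        if k=='scale': print(' plane',np.linalg.lstsq(np.c_[q[:,:2],np.ones(len(q))],q[:,2],rcond=None)[0])
s=ctrl.get_state();print(R.from_rotvec(s['tool_rot']).as_matrix())
E
```

```text
top wedge 652 [0.0052 0.0227] 549 130 196 97 0.9
top spacer 729 [0.0068 0.0165] 523 -67 145 133 1.6
top vialL 192 [0.0221 0.0747] 738 157 27 84 46.9
top scale 6334 [0.0552 0.0741] 762 -65 210 230 86.2
 plane [ 0.023  -0.0295  0.0486]
side wedge 489 [0.0056 0.0223] 550 130 36 97 84.7
side spacer 808 [0.0091 0.0147] 521 -92 102 61 70.4
side vialL 296 [0.0216 0.0724] 739 153 26 89 45.7
side scale 7006 [0.0552 0.0742] 765 -68 213 230 86.0
 plane [0.021  0.0205 0.0539]
[[ 0.9156  0.4021 -0.0008]
 [ 0.4021 -0.9156  0.0015]
 [-0.0001 -0.0017 -1.    ]]
```

The crop shows the wedge's toe corners at (105,247) and (181,258), its ribbed heel corners at (72,500) and (153,508), and the scale's front left corner at (352,88).

```bash
python3 - <<'E'
from h import *
np.set_printoptions(precision=4,suppress=True)
t=cam('top');f=lambda x,y,z:atz(t,250+x/6-.4,225+y/6-.4,z)
T=[f(105,247,.002),f(181,258,.002)];H=[f(72,500,.022),f(153,508,.022)]
print(T,H);T=np.mean(T,0);H=np.mean(H,0);d=(T-H)[:2];print(T,H,np.linalg.norm(d),np.degrees(np.arctan2(d[1],d[0])),(T+H)/2)
a=np.radians(-3.9);Rz=np.array([[np.cos(a),-np.sin(a)],[np.sin(a),np.cos(a)]])
for c in([.762,-.065],[.765,-.068]):
    c=np.array(c)+Rz@[.002,-.0022];print('scale',c,'foot',c+Rz@[-.095,.085],'dir',Rz[:,0])
E
```

```text
[array([0.6004, 0.1417, 0.002 ]), array([0.5961, 0.1118, 0.002 ])] [array([0.4999, 0.1494, 0.022 ]), array([0.4969, 0.1186, 0.022 ])]
[0.5982 0.1267 0.002 ] [0.4984 0.134  0.022 ] 0.10010148917355276 -4.152297684674973 [0.5483 0.1304 0.012 ]
scale [ 0.7638 -0.0673] foot [0.6748 0.0239] dir [ 0.9977 -0.068 ]
scale [ 0.7668 -0.0703] foot [0.6778 0.0209] dir [ 0.9977 -0.068 ]
```

The rows are not in the units I measure in: turns go in shares of 2 rad. I convert before sending: -1.089 rad / 2 = -0.5445.

Emit:
pendant(increments={"tx": [0.567, 0.567, 0.567, 0.567, 0.567, 0.567, 0.567, 0.567, 0.567, 0.567, 0.567, 0.567, 0.567, 0.567, 0.567, 0.567, 0.567, 0.567, 0.567, 0.567], "ty": [-0.5985, -0.5985, -0.5985, -0.5985, -0.5985, -0.5985, -0.5985, -0.5985, -0.5985, -0.5985, -0.5985, -0.5985, -0.5985, -0.5985, -0.5985, -0.5985, -0.5985, -0.5985, -0.5985, -0.5985], "tz": [0, 0, 0, 0, 0, 0, 0, 0, 0, 0, 0, 0, 0, 0, 0, 0, 0, 0, 0, 0], "yaw": [-0.5445, -0.5445, -0.5445, -0.5445, -0.5445, -0.5445, -0.5445, -0.5445, -0.5445, -0.5445, -0.5445, -0.5445, -0.5445, -0.5445, -0.5445, -0.5445, -0.5445, -0.5445, -0.5445, -0.5445], "jaw": [0.5, 0.5, 0.5, 0.5, 0.5, 0.5, 0.5, 0.5, 0.5, 0.5, 0.5, 0.5, 0.5, 0.5, 0.5, 0.5, 0.5, 0.5, 0.5, 0.5]})

```text
time: 2.1
position: [0.5399, 0.1793, 0.4043]
tool_rot: [2.297, 2.142, -0.002]
ft_force: [0.4, -0.7, -0.4]
grip_width: 0.495
grip_force: 0.0
```

```bash
python3 - <<'E'
from h import *
s=ctrl.get_state();M=R.from_rotvec(s['tool_rot']).as_matrix();print(s['time'],s['position'],M.round(4).tolist(),s['joint_positions'],s['grip_width'])
im,d=ctrl.get_image('wrist');cv2.imwrite('pics/w1.png',im[...,::-1])
E
```

```text
2.1 [0.53985551 0.17932983 0.40432159] [[0.0699, 0.9976, -0.0007], [0.9976, -0.0699, -0.0015], [-0.0015, -0.0005, -1.0]] [ 0.39509974  0.24652949 -0.88446386  1.63344078  0.19553393  1.35535324
 -0.58675627] 0.49467016965187083
```

View pics/w1.png

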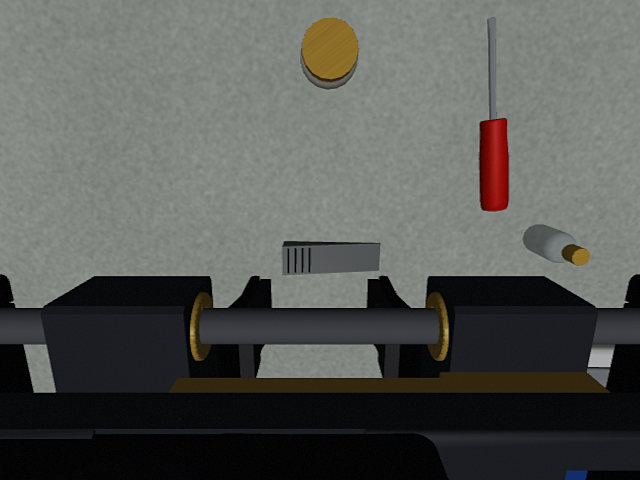

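The wrist view shows the wedge, heel corners at (283,241) and (283,274), toe corners at (380,243) and (380,270). The jar, screwdriver and left vial are well clear.

```bash
python3 - <<'E'
from h import *
s=ctrl.get_state();c=cam('wrist',s);print(s['position'])
for u,v,z in((283,244,.022),(284,274,.022),(380,243,.002),(380,270,.002)):print(atz(c,u,v,z).round(4))
E
```

```text
[0.53989471 0.17914425 0.40449573]
[0.5047 0.153  0.022 ]
[0.5028 0.122  0.022 ]
[0.6023 0.1418 0.002 ]
[0.6014 0.1125 0.002 ]
```

Emit:
pendant(increments={"tx": [0, 0, 0, 0, 0, 0, 0, 0], "ty": [0, 0, 0, 0, 0, 0, 0, 0], "tz": [0.05, 0.1, 0.15, 0.19, 0.208, 0.217, 0.217, 0.217], "yaw": [0, 0, 0, 0, 0, 0, 0, 0], "jaw": [0.5, 0.5, 0.5, 0.5, 0.5, 0.5, 0.5, 0.5]})

```text
time: 2.95
position: [0.5409, 0.1811, 0.1897]
tool_rot: [2.295, 2.143, 0.005]
ft_force: [0.1, -0.5, -0.3]
grip_width: 0.503
grip_force: 0.0
```

Emit:
pendant(increments={"tx": [-0.01, -0.018, -0.024, -0.029, -0.034, -0.04, -0.046, -0.052, -0.058, -0.064, -0.07, -0.076, -0.082, -0.088, -0.094, -0.1, -0.105, -0.109, -0.112, -0.112], "ty": [0, 0, 0, 0, 0, 0, 0, 0, 0, 0, 0, 0, 0, 0, 0, 0, 0, 0, 0, 0], "tz": [0.003, 0.003, 0.003, 0.003, 0.003, 0.003, 0.003, 0.003, 0.003, 0.003, 0.003, 0.003, 0.003, 0.003, 0.003, 0.003, 0.003, 0.003, 0.003, 0.003], "yaw": [0, 0, 0, 0, 0, 0, 0, 0, 0, 0, 0, 0, 0, 0, 0, 0, 0, 0, 0, 0], "jaw": [0.5, 0.5, 0.5, 0.5, 0.5, 0.5, 0.5, 0.5, 0.5, 0.5, 0.5, 0.5, 0.5, 0.5, 0.5, 0.5, 0.5, 0.5, 0.5, 0.5]})

```text
time: 4.95
position: [0.5322, 0.0685, 0.1847]
tool_rot: [2.296, 2.144, -0.001]
ft_force: [-0.2, 0.2, -0.6]
grip_width: 0.496
grip_force: 0.0
```

```bash
python3 - <<'E'
from h import *
s=ctrl.get_state();print(s['time'],s['position'],s['ft_force'])
im,d=ctrl.get_image('wrist');im2,d2=ctrl.get_image('side');cv2.imwrite('pics/p1.png',np.vstack([cv2.resize(im[100:400],(400,188)),cv2.resize(im2[180:320,220:420],(560,392))[:, :400]])[...,::-1])
E
```

```text
4.95 [0.53219389 0.0684532  0.18465165] [-0.17654049  0.20103229 -0.63142302]
```

View pics/p1.png

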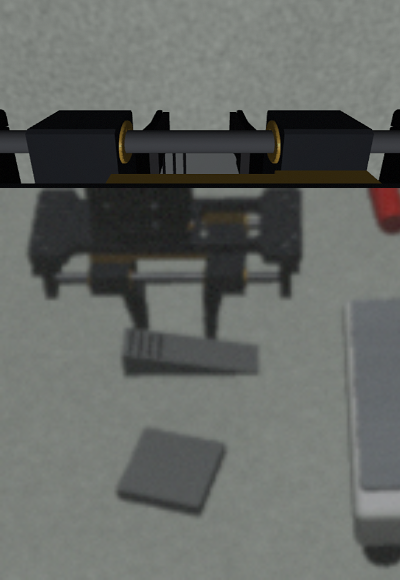

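The wedge has been pushed sideways, both fingertips lying against it. In the side crop its lower near edge runs from (125,375) to (258,375), and it is clear of the spacer.

```bash
python3 - <<'E'
from h import *
c=cam('side');u=np.array([.9977,-.068]);n=np.array([.068,.9977])
for x,y,z in((125,375,0),(258,375,.000),(258,346,.002),(124,329,.022),(125,357,.022)):
    p=atz(c,x/2.8+220,(y-188)/2.8+180,z);print(p.round(4),'u',p[:2]@u,'n',p[:2]@n)
print('foot',np.array([.676,.0225])@u,np.array([.676,.0225])@n,'tcp n',ctrl.get_state()['position'][:2]@n)
# foot from pointcloud check: scale front-left corner from side
E
```

```text
[0.4957 0.0293 0.    ] u 0.49252011682880215 n 0.06290775431933557
[ 0.5943  0.0215 -0.    ] u 0.5914980354944567 n 0.061816581841173
[0.5961 0.0501 0.002 ] u 0.59131711356431 n 0.09048458898961288
[0.4966 0.0558 0.022 ] u 0.4916877040542229 n 0.08940911481101879
[0.4976 0.0261 0.022 ] u 0.49464700727311534 n 0.05988132563295719
foot 0.6729152 0.06841625000000001 tcp n 0.10499429732741587
```

Emit:
pendant(increments={"tx": [-0.003, -0.006, -0.0085, -0.0085, 0.003, 0.02, 0.02, 0.02, 0.02], "ty": [0, 0, 0, 0, 0, 0, 0, 0, 0], "tz": [0, 0, 0, 0, 0, 0, -0.03, -0.08, -0.1], "yaw": [0, 0, 0, 0, 0, 0, 0, 0, 0], "jaw": [0.5, 0.5, 0.5, 0.5, 0.5, 0.5, 0.5, 0.3, 0]})

```text
time: 5.95
position: [0.5346, 0.0912, 0.2886]
tool_rot: [2.292, 2.145, 0.007]
ft_force: [0.3, -0.1, 0.3]
grip_width: 0.394
grip_force: 0.0
```

To row units: -1.571 rad / 2 = -0.7855.

Emit:
pendant(increments={"tx": [-0.0594, -0.0594, -0.0594, -0.0594, -0.0594, -0.0594, -0.0594, -0.0594, -0.0594, -0.0594, -0.0594, -0.0594, -0.0594], "ty": [-0.077, -0.077, -0.077, -0.077, -0.077, -0.077, -0.077, -0.077, -0.077, -0.077, -0.077, -0.077, -0.077], "tz": [0, 0, 0, 0, 0, 0, 0, 0, 0, 0, 0, 0, 0], "yaw": [-0.7855, -0.7855, -0.7855, -0.7855, -0.7855, -0.7855, -0.7855, -0.7855, -0.7855, -0.7855, -0.7855, -0.7855, -0.7855], "jaw": [0, 0, 0, 0, 0, 0, 0, 0, 0, 0, 0, 0, 0]})

```text
time: 7.25
position: [0.4527, 0.0356, 0.2847]
tool_rot: [0.11, 3.14, -0.0]
ft_force: [0.0, 0.2, 0.6]
grip_width: 0.005
grip_force: 0.0
```

```bash
python3 - <<'E'
from h import *
s=ctrl.get_state();M=R.from_rotvec(s['tool_rot']).as_matrix();print(s['time'],s['position'],M.round(4).tolist(),s['joint_positions'],s['grip_width'])
a,_=ctrl.get_image('top');b,_=ctrl.get_image('wrist')
a=cv2.resize(a[215:315,270:370],(500,500),interpolation=2);b=cv2.resize(b[0:400,170:410],(300,500))
cv2.imwrite('pics/p2.png',np.hstack([a,b])[...,::-1])
E
```

```text
7.25 [0.45267886 0.03558667 0.28474069] [[-0.9976, 0.0699, 0.0], [0.0699, 0.9976, -0.0], [-0.0, -0.0, -1.0]] [ 0.82946388  0.05778611 -0.97555184  2.03630575  0.05446362  1.07345493
  1.32950022] 0.004949152669507244
```

View pics/p2.png

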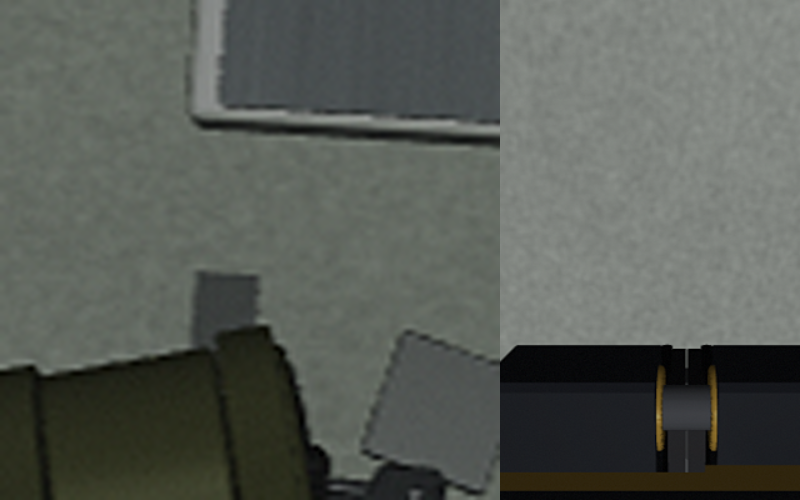

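In the top crop (left half) the toe corners are at (197,270) and (258,275), and the scale's front left corner is at (193,121). The arm hides the heel.

```bash
python3 - <<'E'
from h import *
c=cam('top');u=np.array([.9977,-.068]);n=np.array([.068,.9977])
q=[]
for x,y,z in((197,270,.002),(258,275,.002),(193,122,.045),(200,120,.054)):
    p=atz(c,x/5+270-.4,y/5+215-.4,z)[:2];print(p.round(4),'u',(p@u).round(4),'n',(p@n).round(4))
E
```

```text
[0.5937 0.0432] u 0.5894 n 0.0834
[0.5914 0.0145] u 0.589 n 0.0547
[0.6554 0.0437] u 0.6509 n 0.0882
[0.6543 0.0401] u 0.6501 n 0.0845
```

Emit:
pendant(increments={"tx": [0, 0, 0, 0, -0.01, -0.02, -0.025, -0.03, -0.036, -0.042, -0.05, -0.058, -0.066, -0.074, -0.08, -0.085, -0.085], "ty": [0.002, 0.002, 0.002, 0.002, 0.002, 0.002, 0.002, 0.002, 0.002, 0.002, 0.002, 0.002, 0.002, 0.002, 0.002, 0.002, 0.002], "tz": [0.04, 0.075, 0.09, 0.096, 0.096, 0.096, 0.096, 0.096, 0.096, 0.096, 0.096, 0.096, 0.096, 0.096, 0.096, 0.096, 0.096], "yaw": [0, 0, 0, 0, 0, 0, 0, 0, 0, 0, 0, 0, 0, 0, 0, 0, 0], "jaw": [0, 0, 0, 0, 0, 0, 0, 0, 0, 0, 0, 0, 0, 0, 0, 0, 0]})

```text
time: 9.05
position: [0.5384, 0.0312, 0.1888]
tool_rot: [0.107, 3.139, 0.001]
ft_force: [-0.3, -0.1, -0.1]
grip_width: 0.006
grip_force: 0.0
```

```bash
python3 - <<'E'
from h import *
s=ctrl.get_state();print(s['time'],s['position'],s['ft_force'])
b,d=ctrl.get_image('side');a,_=ctrl.get_image('wrist');np.savez('side2.npz',im=b,d=d)
b=cv2.resize(b[180:310,250:410],(492,400),interpolation=2);a=cv2.resize(a[100:400,170:410],(300,400))
cv2.imwrite('pics/p3.png',np.hstack([b,a])[...,::-1])
E
```

```text
9.05 [0.53838605 0.03116111 0.18876343] [-0.26862379 -0.1251272  -0.07057324]
```

View pics/p3.png

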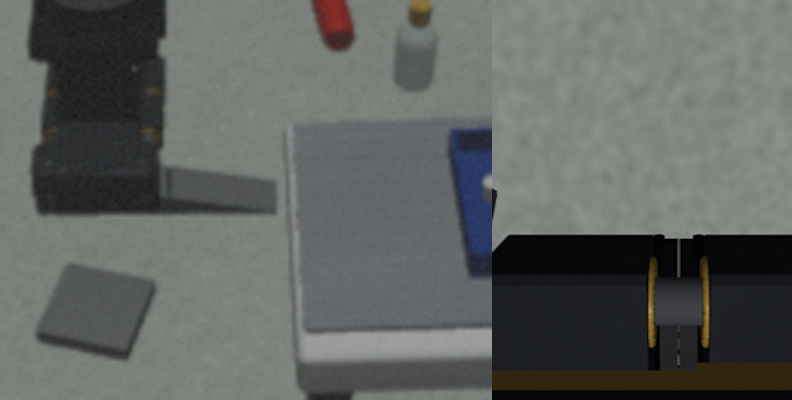

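The side crop shows the wedge straight, its toe at (277,181) to (277,213) just before the scale's front face at about (287,190).

```bash
python3 - <<'E'
from h import *
c=cam('side');u=np.array([.9977,-.068]);n=np.array([.068,.9977])
for x,y,z in((277,181,.002),(277,214,.0)):
    p=atz(c,250+x/3.075,180+y/3.077,z)[:2];print(p.round(4),'u',(p@u).round(4),'n',(p@n).round(4))
z=np.load('side2.npz');P=cloud(c,z['d']);m=(z['d']>0)&(P[...,0]>.64)&(P[...,0]<.74)&(P[...,1]>-.17)&(P[...,1]<.04)&(P[...,2]>.05)&(P[...,2]<.075)
q=P[m];A=np.c_[q[:,0]-.7,q[:,1]+.07,np.ones(len(q))];print(np.linalg.lstsq(A,q[:,2],rcond=None)[0],len(q))
E
```

```text
[0.6544 0.0382] u 0.6503 n 0.0826
[0.6515 0.0089] u 0.6494 n 0.0532
[0.06878988 0.0029137  0.0671427 ] 4034
```

Emit:
pendant(increments={"tx": [-0.006, -0.012, -0.018, -0.022, -0.026, -0.03, -0.033, -0.036, -0.039, -0.042, -0.045, -0.048, -0.05, -0.05], "ty": [0, 0, 0, 0, 0, 0, 0, 0, 0, 0, 0, 0, 0, 0], "tz": [0, 0, 0, 0, 0, 0, 0, 0, 0, 0, 0, 0, 0, 0], "yaw": [0, 0, 0, 0, 0, 0, 0, 0, 0, 0, 0, 0, 0, 0], "jaw": [0, 0, 0, 0, 0, 0, 0, 0, 0, 0, 0, 0, 0, 0]})

```text
time: 10.55
position: [0.5856, 0.0285, 0.1881]
tool_rot: [-0.105, -3.133, 0.001]
ft_force: [-8.3, 0.4, 5.5]
grip_width: 0.001
grip_force: 4.1
```

Emit:
pendant(increments={"tx": [-0.002, -0.004, -0.006, -0.008, -0.01, -0.012, -0.012], "ty": [0, 0, 0, 0, 0, 0, 0], "tz": [0, 0, 0, 0, 0, 0, 0], "yaw": [0, 0, 0, 0, 0, 0, 0], "jaw": [0, 0, 0, 0, 0, 0, 0]})

```text
time: 11.25
position: [0.598, 0.0276, 0.1881]
tool_rot: [-0.105, -3.134, 0.001]
ft_force: [-5.6, 0.5, 3.6]
grip_width: 0.005
grip_force: 3.2
```

Emit:
pendant(increments={"tx": [-0.0015, -0.003, -0.003], "ty": [0, 0, 0], "tz": [0, 0, 0], "yaw": [0, 0, 0], "jaw": [0, 0, 0]})

```text
time: 11.55
position: [0.601, 0.0274, 0.1881]
tool_rot: [-0.105, -3.135, 0.001]
ft_force: [-5.8, 0.3, 4.2]
grip_width: 0.001
grip_force: 3.1
```

Emit:
pendant(increments={"tx": [-0.001, -0.002, -0.002], "ty": [0, 0, 0], "tz": [0, 0, 0], "yaw": [0, 0, 0], "jaw": [0, 0, 0]})

```text
time: 11.85
position: [0.603, 0.0272, 0.1881]
tool_rot: [-0.105, -3.135, 0.001]
ft_force: [-6.4, 0.3, 3.9]
grip_width: 0.006
grip_force: 3.1
```

Emit:
pendant(increments={"tx": [-0.001, -0.002, -0.002], "ty": [0, 0, 0], "tz": [0, 0, 0], "yaw": [0, 0, 0], "jaw": [0, 0, 0]})

```text
time: 12.15
position: [0.605, 0.0271, 0.1881]
tool_rot: [-0.105, -3.135, 0.001]
ft_force: [-5.6, 0.6, 3.8]
grip_width: 0.006
grip_force: 3.0
```

```bash
python3 - <<'E'
from h import *
np.set_printoptions(precision=4,suppress=True)
s=ctrl.get_state();print(s['time'],s['position'],s['ft_force'])
D0=np.load('side1.npz')['d'];b,d=ctrl.get_image('side');np.savez('side3.npz',im=b,d=d)
c=cam('side')
def fit(d):
    P=cloud(c,d);p=P[...,:2]-[.765,-.068];a=np.radians(-3.9);x=p@[np.cos(a),np.sin(a)];y=p@[-np.sin(a),np.cos(a)]
    m=(d>0)&(x>-.1)&(x<-.01)&(abs(y)<.085)&(P[...,2]>.05)&(P[...,2]<.085)
    A=np.c_[x[m],y[m],np.ones(m.sum())];z=P[m][:,2];k=np.linalg.lstsq(A,z,rcond=None)[0]
    g=abs(A@k-z)<.003;return np.linalg.lstsq(A[g],z[g],rcond=None)[0],g.mean()
print(fit(D0),fit(d))
b=cv2.resize(b[180:310,250:490],(800,433),interpolation=2);cv2.imwrite('pics/p4.png',b[...,::-1])
E
```

```text
12.15 [0.605  0.0271 0.1881] [-5.6229  0.5778  3.83  ]
(array([ 0.036 , -0.0381,  0.0711]), np.float64(0.9646448264677262)) (array([ 0.0024, -0.0023,  0.071 ]), np.float64(0.9694799127997509))
```

View pics/p4.png

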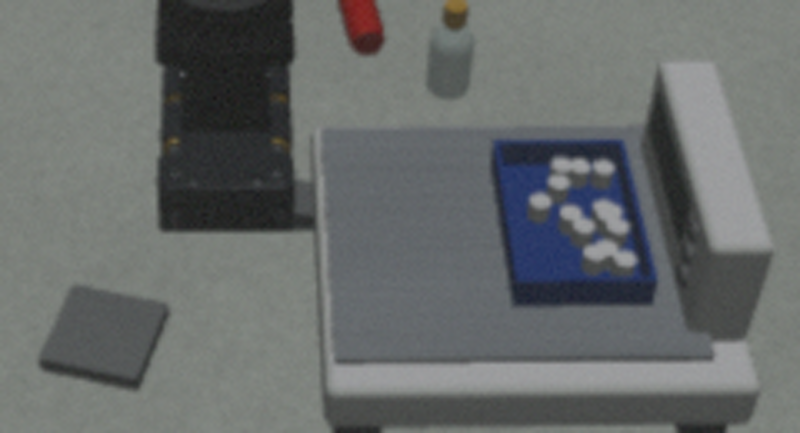

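The scale is nearly level: the fitted tilt has gone from 0.052 to 0.003 rad. The wedge is straight under the corner and the gripper is clear of the front face. I'll keep pushing in small steps until it jams.

Emit:
pendant(increments={"tx": [-0.001, -0.0015, -0.0015], "ty": [0, 0, 0], "tz": [0, 0, 0], "yaw": [0, 0, 0], "jaw": [0, 0, 0]})

```text
time: 12.5
position: [0.6064, 0.027, 0.1882]
tool_rot: [-0.105, -3.134, 0.001]
ft_force: [-8.1, 0.2, 3.7]
grip_width: 0.009
grip_force: 3.3
```

Emit:
pendant(increments={"tx": [-0.001, -0.001], "ty": [0, 0], "tz": [0, 0], "yaw": [0, 0], "jaw": [0, 0]})

```text
time: 12.7
position: [0.6068, 0.0271, 0.1881]
tool_rot: [-0.105, -3.132, 0.002]
ft_force: [-9.3, -0.0, 6.4]
grip_width: 0.006
grip_force: 4.6
```

Emit:
pendant(increments={"tx": [-0.001, -0.001], "ty": [0, 0], "tz": [0, 0], "yaw": [0, 0], "jaw": [0, 0]})

```text
time: 12.9
position: [0.6073, 0.0271, 0.1882]
tool_rot: [-0.105, -3.13, 0.002]
ft_force: [-11.6, 0.6, 9.4]
grip_width: 0.006
grip_force: 5.8
```

Emit:
pendant(increments={"tx": [-0.001, -0.002, -0.002], "ty": [0, 0, 0], "tz": [0, 0, 0], "yaw": [0, 0, 0], "jaw": [0, 0, 0]})

```text
time: 13.2
position: [0.6082, 0.0273, 0.1881]
tool_rot: [-0.105, -3.127, 0.003]
ft_force: [-16.9, -0.4, 12.9]
grip_width: 0.011
grip_force: 8.3
```

```bash
cat > t.py <<'E'
from h import *
np.set_printoptions(precision=4,suppress=True)
c=cam('side')
for i in range(3):
    b,d=ctrl.get_image('side');P=cloud(c,d);p=P[...,:2]-[.765,-.068];a=np.radians(-3.9);x=p@[np.cos(a),np.sin(a)];y=p@[-np.sin(a),np.cos(a)]
    m=(d>0)&(x>-.1)&(x<-.01)&(abs(y)<.085)&(P[...,2]>.05)&(P[...,2]<.085)
    A=np.c_[x[m],y[m],np.ones(m.sum())];z=P[m][:,2];k=np.linalg.lstsq(A,z,rcond=None)[0]
    g=abs(A@k-z)<.003;print(np.linalg.lstsq(A[g],z[g],rcond=None)[0])
print(ctrl.get_state()['time'],ctrl.get_state()['ft_force'])
E
python3 t.py
```

```text
[ 0.002  -0.0018  0.0711]
[ 0.0026 -0.0003  0.0711]
[ 0.0031 -0.0012  0.0712]
13.35 [-16.3891  -0.197   13.7347]
```

Emit:
pendant(increments={"tx": [-0.001, -0.002, -0.003, -0.003], "ty": [0, 0, 0, 0], "tz": [0, 0, 0, 0], "yaw": [0, 0, 0, 0], "jaw": [0, 0, 0, 0]})

```text
time: 13.75
position: [0.6095, 0.0274, 0.1881]
tool_rot: [-0.104, -3.121, 0.005]
ft_force: [-23.7, 0.2, 20.0]
grip_width: 0.008
grip_force: 12.0
```

```bash
python3 t.py; python3 - <<'E'
from h import *
c=cam('side');d=np.load('side1.npz')['d'];P=cloud(c,d);m=(d>0)&(P[...,0]>.4)&(P[...,0]<.64)&(abs(P[...,1])<.2)&(abs(P[...,2])<.004)
print(np.linalg.lstsq(np.c_[P[m][:,:2],np.ones(m.sum())],P[m][:,2],rcond=None)[0])
E
```

```text
[ 0.0026 -0.0005  0.0711]
[ 0.0012 -0.0012  0.071 ]
[ 0.0016 -0.0007  0.0711]
13.9 [-23.7566  -1.5638  19.7318]
[ 0.00075983 -0.00098069  0.00035049]
```

Force now climbs linearly, about 2.5 N per mm commanded, with no more advance. The scale's slope matches the bench's own fitted slope, so the wedge is jammed at level. I'll withdraw.

Emit:
pendant(increments={"tx": [0.004, 0.009, 0.02, 0.04, 0.06, 0.07, 0.07, 0.07, 0.07, 0.07], "ty": [0, 0, 0, 0, 0, 0, 0, 0, 0, 0], "tz": [0, 0, 0, 0, -0.02, -0.06, -0.11, -0.16, -0.16, -0.16], "yaw": [0, 0, 0, 0, 0, 0, 0, 0, 0, 0], "jaw": [0, 0, 0, 0, 0, 0, 0, 0, 0, 0]})

```text
time: 14.9
position: [0.5454, 0.0307, 0.3502]
tool_rot: [0.107, 3.136, -0.002]
ft_force: [-0.1, -0.7, -0.8]
grip_width: 0.008
grip_force: 0.0
```

```bash
python3 t.py; python3 - <<'E'
from h import *
b,_=ctrl.get_image('side');a,_=ctrl.get_image('top');w,_=ctrl.get_image('wrist')
cv2.imwrite('pics/p5.png',np.hstack([cv2.resize(b[180:320,220:400],(386,300)),cv2.resize(a[180:320,220:400],(386,300))])[...,::-1])
E
```

```text
[ 0.0022 -0.0006  0.0711]
[ 0.0025 -0.0012  0.0711]
[ 0.0018 -0.0012  0.0711]
15.05 [-0.8143 -0.9478 -1.1943]
```

View pics/p5.png

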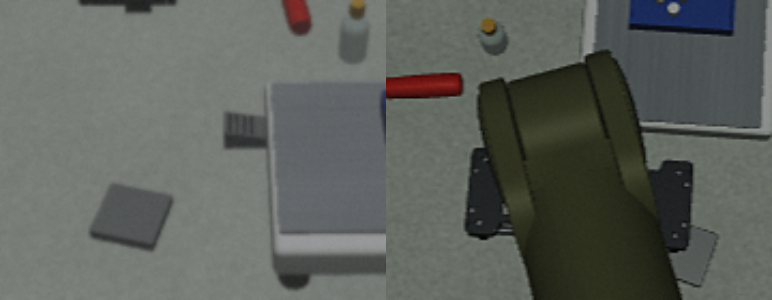

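In the side crop the wedge sits straight under the corner, its heel at (224,130) about 40 mm proud of the front face, as expected. The spacer and vial are unmoved, the scale is still level and the robot is clear.

```bash
python3 -c "
from bench import ctrl
print(ctrl.close_job())"
```

```text
the job is handed in; nothing more can be done
None
```

The wedge is jammed thin end first under the front left foot, the scale measured level to within about 0.002 rad after the robot withdrew, and the job was handed in at about 15 s; no verdict was returned.

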